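# Hold the projector lens down in its sprung V-cradle

### The arm

A 6-joint arm with a two-finger parallel gripper is mounted at the origin on the work surface. World frame = base frame: x ahead of the robot, y to its left, z up, the work surface at z = 0. Lengths are in m, angles in rad, forces in N, time in s.
With the tool pointing down it reaches from about 0.275 to 0.725 m from the base axis. Payload 15.9 kg.
Tool frame: the origin (TCP) lies midway between the tips of the shut fingers; the grasp point (between the pads) lies 19 mm behind it; z points along the fingers, y is the line along which they close (so a half turn about z gives the same grasp; the last joint's range is limited). The gripper opens to 85 mm and grips with 20 to 120 N. Pads are 22 mm wide; open, the fingers measure 114 mm over their backs; the gripper's body (76 mm by 85 mm) begins 54 mm behind the grasp point. The pads swing forward as they close: fully open they stand 13 mm farther back than shut.
Start: joints at [1.131, 0.213, -0.034, 1.323, 0, 1.571], TCP at [0.213, 0.452, 0.231] pointing down, gripper open.
Joint ranges: [-2.98, 2.98], [-0.74, 1.72], [-1.14, 1.35], [-2.1, 2.04], [-1.57, 1.44], [-3.14, 3.14]. Speed limits (rad/s): [1.89, 1.89, 2.39, 2.57, 3.14, 3.14].

### API

Orientations are given as a unit quaternion [w, x, y, z].
In Python, from cell import readout, imaging, order gives the robot as it stands.
- The arm moves only by the shell command python3 -m pendant 'ROWS' [OPENING]. ROWS is JSON, a list of rows, each a list of 2 entries, a list of its own where there are three numbers: the shift along the tool's x, y, z normalised to -1 to 1, where 1 is 30 cm, then the turn about the tool's z normalised to -1 to 1, where 1 is 180 degrees. A call has 1 to 5 rows; each row is the pose to reach, as a shift and turn from the pose commanded when the call began, along the tool's axes at that moment, turning the shorter way round; what a row does not reach only later rows make up. A row lasts 1/8 s, in which the tool goes at most 62.5 mm and 10.7 degrees, less where a joint would pass 70% of its speed; a pose out of reach is approached as far as the arm can. A call with a number of a shift or a turn outside -1 to 1 is refused whole. A call with a gripper value outside its range is refused whole. OPENING is the closure, from -1 (fully open) to 1 (shut), set as the call begins (- or left out, the last holds). The fingers move at their own pace and stop on an object; the grip force is fixed at half the most. Time passes only in rows, so rows that repeat a pose let the fingers close. It gives the time, the measured TCP pose, the force, the opening and the grip force at its end, in the units of the state.
- readout.get_state(): the state, without advancing time (a new reading comes with each control period).
- imaging.get_image(name): name is "side" or "top"; returns the picture (400x640x3 uint8, red, green, blue); there is no depth.
- imaging.calibration(name): a dict with "fx", "fy", "cx", "cy" (pixels), "position" and "attitude" of the camera in the world. Camera axes: x right, y down, z forward; pixel columns grow to the right and rows downward; lengths in m; the calibration is good to about 2 mm. A picture is of the moment at which its call begins. calibration takes no time and is no camera call.
- order.hand_in(): hands the job in; it is judged then, once.
The state is a dict: "time": time; "joints": joint angles; "qd": joint speeds; "tau": joint torques, N m; "tool_pos": TCP position; "tcp_rot": TCP orientation; "force": force on the tool from outside, world axes, zero at the start; "moment": the same for the moment, N m; "gripper_width": finger opening in m; "grip_force": force on a finger pad.
Only numpy, scipy, OpenCV 4.12 (cv2) and the standard library are available. Lean on these libraries where they do the work, as an engineer would, in place of code of your own. Each camera call takes 0.05 s, during which the arm holds its last target. There are 200 camera calls.

### The job

The projector lens (the metal barrel with the wide bell at one end, not the plain tube) has to be held in its V-cradle while a colleague fits the strap: pick it off its wooden rest and lay it in the V, barrel centred over the two saddles and bell hanging past the end away from the thumbscrew. Press it down gently so that it bears evenly on both sides of the V and the sprung carriage sinks well past half of its travel, and finish while still holding it pressed like that, hand on the lens, without letting go. Do not ram the cradle, and leave the other things on the desk where they are.

Things in the scene. Friction and masses are not known exactly. Their poses are not given: they have to be found in the camera images.
- lens: Projector lens, metal, 0.25 kg: barrel 40 mm in diameter, 92 mm long, then a bell 54 mm in diameter, 18 mm long. Origin on the axis at mid-barrel, the place to grip; x along the axis to the bell (which spans x = 46 to 64 mm); it may be rolled about x. It starts level on one of two alike wooden rests, bell roughly away from the robot, axis 30 mm above the desk, both sides free to grip.
- lens_bell (a point): Centre of the front face of the lens's bell, on the lens axis 64 mm from the lens origin. Axes as the lens.
- tube: Look-alike to leave alone: plain aluminium tube 40 mm in diameter and 92 mm long, no bell, lying on the other rest, axis 30 mm above the desk. Origin at its middle, x along it.
- rest_a: Wooden rest of the lens: strip 64 x 34 mm, top 10 mm above the desk, with a 3 mm high rib along each long edge. Fixed; origin under its middle, x along the strip. The lens lies on it with its origin over the rest's origin within 4 mm.
- rest_b: The same kind of wooden rest, carrying the tube.
- cradle_base: Fixed base of the V-cradle, grey, 110 x 76 mm and 20 mm high. Origin on the desk under the middle of the V; x along the V, pointing to the open end over which the bell must hang. At the other end (-x) a steel thumbscrew of 20 mm diameter sticks out, to x = -84 mm. In the rules the V faces are cradle_c1 and c2 (+y side, rear and front saddle), c3 and c4 (-y side).
- cradle_v (a point): Where the lens origin must come: axis of a barrel seated in the V, midway between the saddles; 74 mm above the desk, sinking with the carriage. x along the V to the bell end, z up. 90 degree V, open upwards, of two saddles 18 mm long at x = -32 and +32 mm: a 46 mm gap for the fingers. Faces end 4 mm below the seated axis, 29 mm out at most; plate top 34 mm below the axis.
- cradle (a joint): How far the sprung carriage with the V is pushed straight down, m: 0 up, 0.010 on its stop. A preload carries the resting lens without sinking; about 2 N of push starts it down, and each further mm takes 1.2 N (about 9 N at 6 mm, 14 N at 10 mm).
- tape: Bystander: roll of tape lying flat, 68 mm across, 19 mm high. Origin under its centre.
- stapler: Bystander: black stapler, 125 x 34 mm, 50 mm high. Origin under its centre, x along it.
- eraser: Bystander: grey board eraser 55 x 30 x 24 mm. Origin under its centre.
- mug: Bystander: white mug, 76 mm across, 90 mm high. Origin under its centre.
- bowl: Bystander: red-brown bowl, 150 mm across, 60 mm high. Origin under its centre.
- radio: Bystander: black hand-held radio standing upright, 36 x 56 mm, 105 mm high and 155 mm with its aerial. Origin under its centre.
Not all that is in view belongs to the job. What is shaped like the lens but red or yellow is not meant.

How it is judged:
On the way:
1. the lens is lifted off its rest in the hand (height (world z) of lens above 0.065 m and contact force between the fingers and lens above 1 N), for 0.2 s.
At the end, for the whole second after the job is handed in: Lens still in the V: middle within 10 mm along, 4 mm across and in height, parallel to 0.07 rad, bell away from the thumbscrew; carriage more than 5 mm of 10 mm down; each side of the V loaded, one face over 2.5 N or both over 1.2 N; fingers on the lens with over 2 N (x of lens in the frame of cradle_v between -0.01 and 0.01 m and y of lens in the frame of cradle_v between -0.004 and 0.004 m and z of lens in the frame of cradle_v between -0.004 and 0.004 m and angle between the x axis of lens and the x axis of cradle_v, either way round below 0.07 rad and x of lens_bell in the frame of cradle_v above 0.03 m and value of joint cradle above 0.005 m and (contact force between lens and cradle_c1 above 2.5 N or contact force between lens and cradle_c2 above 2.5 N or (contact force between lens and cradle_c1 above 1.2 N and contact force between lens and cradle_c2 above 1.2 N)) and (contact force between lens and cradle_c3 above 2.5 N or contact force between lens and cradle_c4 above 2.5 N or (contact force between lens and cradle_c3 above 1.2 N and contact force between lens and cradle_c4 above 1.2 N)) and contact force between the fingers and lens above 2 N and linear speed of lens below 0.02 m/s); the arm keeps its last pose, push and grip.
It fails at once if the cradle is rammed: more than 30 N between the lens and one V face (contact force between lens and cradle_c1 above 30 N or contact force between lens and cradle_c2 above 30 N or contact force between lens and cradle_c3 above 30 N or contact force between lens and cradle_c4 above 30 N).
It fails at once if another thing on the desk is moved more than 30 mm or knocked over (distance of any of tape, stapler, eraser, mug, bowl, radio, tube from where it was at the start of the episode above 0.03 m or angle between any of mug, radio, bowl's own z axis and vertical above 0.5 rad).
It also fails if it takes over 42 s, if anything falls off the work surface, if the arm or the gripper's body presses on something with over 40 N, if the wrist force passes 120 N, or if a joint passes its speed limit or range.

## Working session

There is one attempt and no reset: what is moved stays moved. The work goes in short steps, Python scripts to look and compute and a shell command to move; the robot and the scene stay as the last step left them, time stands still between calls to the robot, and variables do not carry over. Pictures are saved under pics/ and viewed, at most 10 in all, crops included, and the job is handed in when it is done.

```bash
mkdir -p pics
python3 - <<'E'
from cell import readout, imaging
import cv2
print(readout.get_state())
for n in("top","side"):
    cv2.imwrite(f"pics/{n}0.png",imaging.get_image(n)[:,:,::-1]); print(imaging.calibration(n))
E
```

```text
{'time': 0.0, 'joints': array([ 1.13098822e+00,  2.13343159e-01, -3.50371511e-02,  1.32350621e+00,
        1.69414620e-05,  1.57075777e+00]), 'qd': array([-6.26930499e-04,  4.75451139e-04, -2.79178759e-05,  1.16923813e-03,
       -4.05436988e-04, -8.09260083e-04]), 'tau': array([ 1.50693386e-04, -6.86167145e+01,  4.87115800e+01,  1.76003220e-02,
        7.27339170e-05,  2.23484216e-05]), 'tool_pos': array([0.2127361 , 0.45211721, 0.23083137]), 'tcp_rot': array([-1.27182399e-04,  2.18117145e-01,  9.75922442e-01, -5.30120691e-04]), 'force': array([-0.35270907, -0.44123064, -0.02488049]), 'moment': array([-0.00482163, -0.05026768, -0.05431257]), 'grip_force': 0.0, 'gripper_width': 0.08525423076826548}
{'fx': 445.2766692942014, 'fy': 445.2766692942014, 'cx': 320.7424396273724, 'cy': 203.2427390429205, 'position': array([ 0.46425475, -0.07371667,  1.0606653 ]), 'attitude': array([-0.01761499,  0.71273248, -0.70068291,  0.02730538])}
{'fx': 487.1104705358979, 'fy': 487.1104705358979, 'cx': 321.0221888806436, 'cy': 199.8245300276251, 'position': array([0.35270647, 0.67356914, 0.84717416]), 'attitude': array([ 0.0462047 , -0.10002426,  0.9188118 , -0.37900548])}
```

View pics/top0.png

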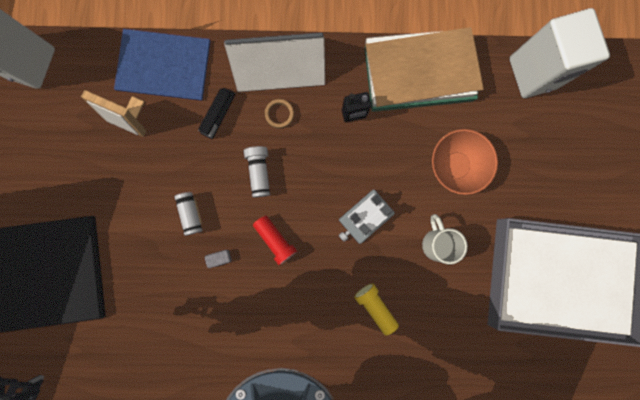

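View pics/side0.png

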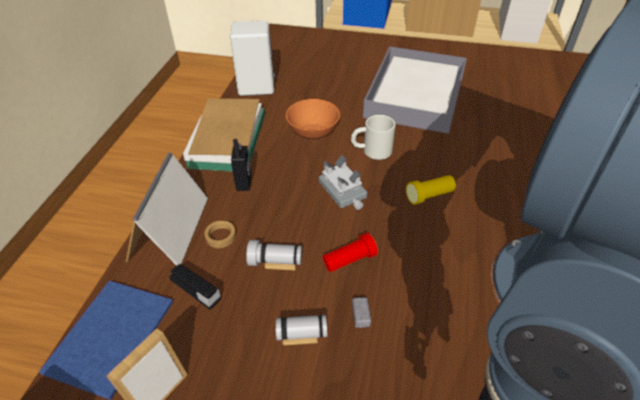

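The top view shows the lens at about (258,172) with its bell at the top (256,152), and the tube at (188,214). The cradle is at (367,217), with its thumbscrew lower left at (344,237). I'll enlarge these for exact pixels.

Run:
```python
import cv2,numpy as np
t=cv2.imread("pics/top0.png");s=cv2.imread("pics/side0.png")
def c(im,x,y,w,h,k):
    o=cv2.resize(im[y:y+h,x:x+w],None,fx=k,fy=k,interpolation=cv2.INTER_CUBIC)
    for i in range(0,w,10):
        cv2.putText(o,str(x+i),(i*k,8),0,.3,(0,255,255),1); cv2.line(o,(i*k,0),(i*k,h*k),(0,255,255) if 0 else (0,200,0),1)
    for j in range(0,h,10):
        cv2.putText(o,str(y+j),(0,j*k+10),0,.3,(0,255,255),1); cv2.line(o,(0,j*k),(w*k,j*k),(0,200,0),1)
    return o
cv2.imwrite("pics/tc.png",np.hstack([c(t,235,140,40,60,9),c(t,332,180,70,66,6)[:396].copy() if 0 else cv2.copyMakeBorder(c(t,335,185,70,60,6),0,180,0,0,cv2.BORDER_CONSTANT)]))
cv2.imwrite("pics/sc.png",np.hstack([c(s,240,230,70,50,6)[:300],c(s,312,148,60,50,6)[:300]]))
```

```text
(no output)
```

View pics/tc.png

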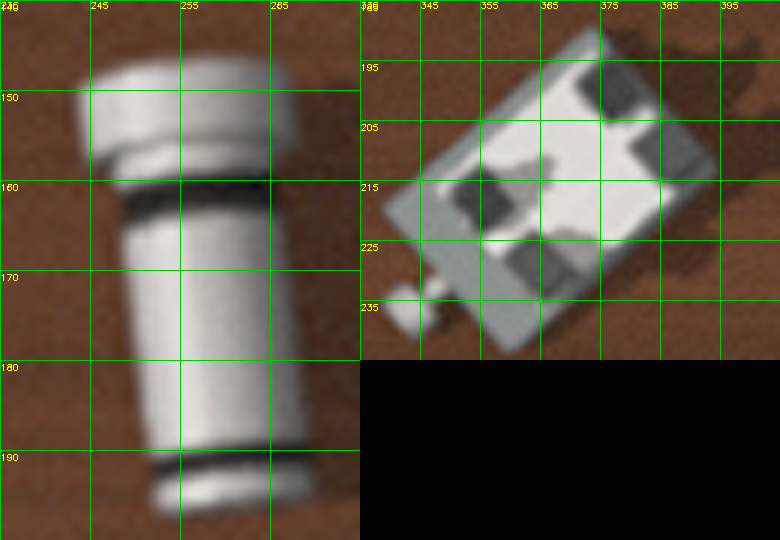

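View pics/sc.png

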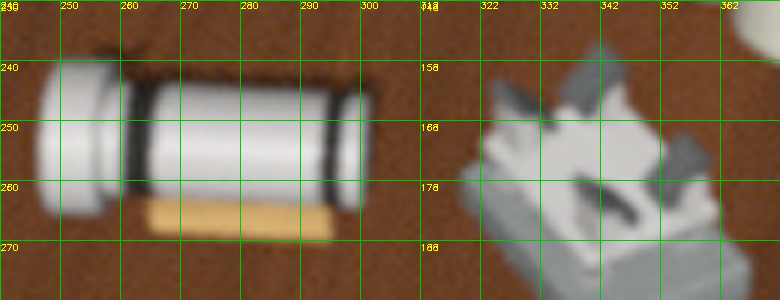

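Top crop: the barrel centreline runs through (257.4,165) and (260.6,190). The barrel's near end is at row ≈195.7 and the bell front at row ≈147. The V-face centroids are (376.8,199.8), (386.7,210.5), (355.3,218.2) and (365,229.2), and the thumbscrew is at (344,236). The side crop agrees: the lens is on its rest and the bell is at (250,252). Next I'll compute poses by fitting the lens silhouette in both views and the face centroids in the top view.

```bash
cat > h.py <<'E'
import numpy as np,cv2
from cell import readout,imaging
from scipy.spatial.transform import Rotation as R
from scipy.optimize import minimize,least_squares
q=lambda a:R.from_quat(np.roll(a,-1))
C={n:imaging.calibration(n) for n in("top","side")}
def proj(n,P):
    c=C[n];p=q(c["attitude"]).inv().apply(np.atleast_2d(P)-c["position"])
    return np.c_[c["fx"]*p[:,0]/p[:,2]+c["cx"],c["fy"]*p[:,1]/p[:,2]+c["cy"]]
def back(n,u,v,z):
    c=C[n];d=q(c["attitude"]).apply([(u-c["cx"])/c["fx"],(v-c["cy"])/c["fy"],1])
    return c["position"]+d*(z-c["position"][2])/d[2]
a=np.linspace(0,2*np.pi,40,endpoint=False)
def cyl(x0,x1,r): return np.vstack([np.c_[0*a+x,r*np.cos(a),r*np.sin(a)] for x in(x0,x1)])
PARTS=[cyl(-.046,.046,.02),cyl(.046,.064,.027)]
def sil(n,p,k=4):   # p: x,y,z,yaw[,pitch]
    Rm=R.from_euler("ZY",[p[3],p[4] if len(p)>4 else 0]);m=np.zeros((400*k,640*k),np.uint8)
    for P in PARTS:
        h=cv2.convexHull((proj(n,Rm.apply(P)+p[:3])).astype(np.float32))
        cv2.fillPoly(m,[np.round(((h+.5)*k-.5)*16).astype(np.int32)],1,shift=4)
    return cv2.resize(m.astype(np.float32),(640,400),interpolation=cv2.INTER_AREA)
E
python3 - <<'E'
from h import *
t=cv2.imread("pics/top0.png");s=cv2.imread("pics/side0.png")
M={}
for n,im,(x,y,w,h) in(("top",t,(238,142,36,60)),("side",s,(242,234,64,36))):
    S=cv2.cvtColor(im,cv2.COLOR_BGR2HSV); m=np.zeros((400,640),np.float32)
    g=((S[...,1]<70)&(S[...,2]>60))|(S[...,2]<42)
    sub=cv2.morphologyEx(g[y:y+h,x:x+w].astype(np.uint8),cv2.MORPH_OPEN,np.ones((3,3)))
    _,l,st,_=cv2.connectedComponentsWithStats(sub);sub=(l==1+np.argmax(st[1:,4]))
    m[y:y+h,x:x+w]=sub; M[n]=m; print(n,m.sum())
p0=back("top",259,177,.03); 
for ns in(("top",),("side",),("top","side")):
    f=lambda v:sum(np.abs(sil(n,[v[0]/100,v[1]/100,.03,v[2]/10])-M[n]).sum() for n in ns)
    b=minimize(f,[p0[0]*100,p0[1]*100,.5],method="Nelder-Mead",options=dict(initial_simplex=[[p0[0]*100+i,p0[1]*100+j,.5+k] for i,j,k in((0,0,0),(1,0,0),(0,1,0),(0,0,1.5))]))
    print(ns,b.x[:2]/100,b.x[2]/10,b.fun)
W=np.array([back("top",*p,.062)[:2] for p in((376.8,199.8),(386.7,210.5),(355.3,218.2),(365,229.2))])
d=W[0]+W[1]-W[2]-W[3]
print("cradle",W.mean(0),np.arctan2(d[1],d[0]),np.linalg.norm(d)/2)
print("axis pts",back("top",257.4,165,.03),back("top",260.6,190,.03))
o=np.r_[W.mean(0),0];Rz=R.from_euler("z",np.arctan2(d[1],d[0]))
im=np.hstack([t[180:250,330:405],s[140:215,300:375][:70]]);im=cv2.resize(im,None,fx=5,fy=5)
B=Rz.apply([[i,j,.02] for i,j in((-.055,-.038),(.055,-.038),(.055,.038),(-.055,.038))])+o
F=Rz.apply([[x,y,.07] for x in(-.041,-.023,.023,.041) for y in(-.0243,.0243)]+[[-.084,0,.01]])+o
for k,(n,u,v) in enumerate((("top",330,180),("side",300,140))):
    for P,c in((B,(0,0,255)),(F,(255,255,0))):
        for x in proj(n,P): cv2.circle(im,tuple(int(e) for e in ((x-[u,v]+.5)*5+[k*375,0])),3,c,1)
cv2.imwrite("pics/ov.png",im)
E
```

```text
top 593.0
side 707.0
('top',) [0.5812601  0.05766692] 0.13496900699078437 395.0
('side',) [0.58049446 0.05553135] 0.16842269857721825 421.5625
('top', 'side') [0.58045482 0.05646211] 0.14538424142096165 828.4375
cradle [ 0.50475013 -0.200173  ] -0.8479706996851641 0.06431188097042176
axis pts [0.61654966 0.06160028 0.03      ] [0.55828407 0.05269832 0.03      ]
```

View pics/ov.png

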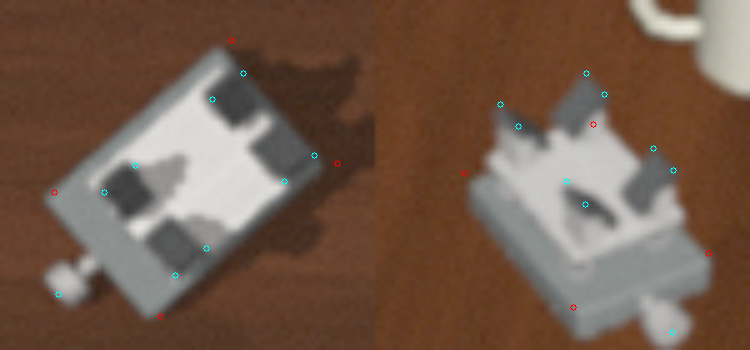

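Overlay: the saddle edges match in both views, and the base edges agree to within about 3 mm. The cradle estimate is about (0.504,-0.199) with yaw -0.848. The mask fit for the lens was poor, so I'll use its hand-read corners.

```bash
cat >> h.py <<'E'
CR=np.array([.504,-.199]);CY=-.848
def delta(pos,yaw):  # shift/turn units from the present pose to a tool-down pose, tool x along yaw (mod pi)
    s=readout.get_state();r=q(s["tcp_rot"]);x=r.apply([1,0,0]);cur=np.arctan2(x[1],x[0])
    d=r.inv().apply(np.array(pos)-s["tool_pos"])/.3; t=-(yaw-cur); t=(t+np.pi/2)%np.pi-np.pi/2
    print("t",s["time"],"pos",s["tool_pos"].round(4),"xyaw",round(cur,3),"z",r.apply([0,0,1]).round(3),"shift",d.round(4),"turn",round(t/np.pi,4),"j6",s["joints"][5].round(2))
E
python3 - <<'E'
from h import *
b=back("top",256.2,156.9,.03);e=back("top",261,195.6,.03);print(b,e,np.linalg.norm(b-e),(b+e)/2,np.arctan2(*(b-e)[1::-1]))
# side: barrel mid by axis columns
b2=back("side",259,251.5,.03);e2=back("side",301,255,.03);print(b2,e2,np.linalg.norm(b2-e2),(b2+e2)/2)
m=(b+e)/2
delta([m[0],m[1],.12],.15)
E
```

```text
[0.63550745 0.06487726 0.03      ] [0.54527484 0.05144552 0.03      ] 0.09122683539477291 [0.59039115 0.05816139 0.03      ] 0.14777170258527159
[0.63393834 0.06145542 0.03      ] [0.54349671 0.05159775 0.03      ] 0.09097725262343373 [0.58871753 0.05652659 0.03      ]
t 0.1 pos [0.2128 0.4522 0.2309] xyaw 2.702 z [-0.    -0.001 -1.   ] shift [-1.6982 -0.652   0.3702] turn -0.1878 j6 1.57
```

```bash
python3 -m pendant '[[[-0.18,-0.066,0],-0.05],[[-0.36,-0.132,0],-0.1],[[-0.54,-0.2,0],-0.15],[[-0.72,-0.27,0],-0.188],[[-0.9,-0.34,0],-0.188]]' -1
python3 -m pendant '[[[-0.18,-0.07,0.05],0],[[-0.36,-0.14,0.12],0],[[-0.5,-0.2,0.2],0],[[-0.6,-0.24,0.28],0],[[-0.6,-0.24,0.28],0]]' -1
python3 - <<'E'
from h import *
delta([.5895,.0573,.1],.148)
E
```

```text
time: 0.72
tool_pos: [0.4147, 0.2435, 0.2312]
tcp_rot: [-0.0, -0.076, 0.997, -0.0]
force: [0.9, 0.8, 0.2]
gripper_width: 0.0856
grip_force: 0.0
time: 1.35
tool_pos: [0.6028, 0.1997, 0.1442]
tcp_rot: [-0.002, -0.074, 0.997, -0.001]
force: [-1.4, -0.4, -1.1]
gripper_width: 0.0854
grip_force: 0.0
t 1.35 pos [0.6028 0.1997 0.1442] xyaw -2.993 z [-0.004 -0.001 -1.   ] shift [ 0.1137 -0.4628  0.1481] turn 0.0003 j6 0.17
```

```bash
python3 -m pendant '[[[0.03,-0.15,0.02],0],[[0.07,-0.3,0.08],0],[[0.1,-0.42,0.12],0],[[0.114,-0.463,0.148],0],[[0.114,-0.463,0.148],0]]' -1
python3 - <<'E'
from h import *
cv2.imwrite("pics/a.png",np.hstack([cv2.resize(imaging.get_image(n)[y:y+100,x:x+100,::-1],None,fx=4,fy=4) for n,x,y in(("top",210,120),("side",220,190))]))
delta([.5895,.0573,.009],.148)
E
```

```text
time: 1.98
tool_pos: [0.5891, 0.0586, 0.103]
tcp_rot: [-0.0, -0.075, 0.997, 0.0]
force: [-0.1, 0.2, 0.7]
gripper_width: 0.0851
grip_force: 0.0
t 2.075 pos [0.5898 0.0597 0.1036] xyaw -2.99 z [ 0.001  0.    -1.   ] shift [ 0.0026 -0.008   0.3152] turn 0.0012 j6 -0.05
```

View pics/a.png

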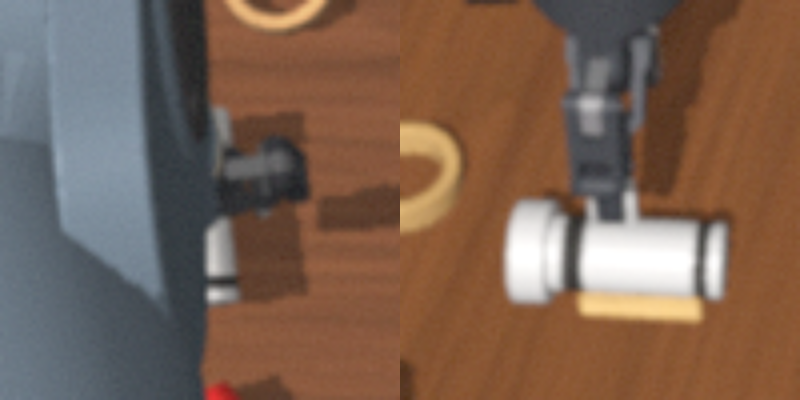

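The side view shows the fingers straddling the barrel near its middle (finger at about (373,143), lens from 505 to 725 in the crop). The approach is good, so I'll descend and close.

```bash
python3 -m pendant '[[[0.002,-0.005,0.1],0],[[0.002,-0.007,0.2],0],[[0.002,-0.007,0.27],0],[[0.002,-0.007,0.31],0],[[0.002,-0.007,0.315],0]]' -1
python3 -m pendant '[[[0,0,0],0],[[0,0,0],0],[[0,0,0],0],[[0,0,0],0],[[0,0,0],0]]' 1
python3 -m pendant '[[[0,0,0],0],[[0,0,0],0],[[0,0,0],0],[[0,0,0],0]]' 1
```

```text
time: 2.7
tool_pos: [0.5893, 0.0571, 0.0083]
tcp_rot: [-0.0, -0.076, 0.997, 0.0]
force: [0.3, -0.0, 0.8]
gripper_width: 0.0854
grip_force: 0.0
time: 3.32
tool_pos: [0.5898, 0.0565, 0.0093]
tcp_rot: [0.001, -0.075, 0.997, 0.0]
force: [-1.9, 1.2, 6.6]
gripper_width: 0.0384
grip_force: 59.3
time: 3.82
tool_pos: [0.5898, 0.0566, 0.0093]
tcp_rot: [0.001, -0.075, 0.997, 0.0]
force: [-2.6, 1.6, 6.5]
gripper_width: 0.0388
grip_force: 59.3
```

```bash
python3 -m pendant '[[[0,0,-0.03],0],[[0,0,-0.1],0],[[0,0,-0.25],0],[[0,0,-0.4],0],[[0,0,-0.5],0]]' 1
python3 -m pendant '[[[0,0,0],0],[[0,0,0],0]]' 1
python3 - <<'E'
from h import *
cv2.imwrite("pics/b.png",np.hstack([cv2.resize(imaging.get_image(n)[y:y+130,x:x+100,::-1],None,fx=4,fy=4) for n,x,y in(("top",210,110),("side",220,140))]))
delta([*CR,.16],CY)
E
```

```text
time: 4.45
tool_pos: [0.5897, 0.0563, 0.1612]
tcp_rot: [0.001, -0.075, 0.997, -0.0]
force: [0.2, 0.2, -2.6]
gripper_width: 0.0384
grip_force: 60.7
time: 4.7
tool_pos: [0.5888, 0.0563, 0.1575]
tcp_rot: [-0.001, -0.075, 0.997, -0.0]
force: [0.2, 0.0, -1.9]
gripper_width: 0.0384
grip_force: 60.7
t 4.8 pos [0.5885 0.0563 0.1571] xyaw -2.991 z [-0.002 -0.    -1.   ] shift [ 0.4064 -0.799  -0.009 ] turn 0.3179 j6 -0.06
```

View pics/b.png

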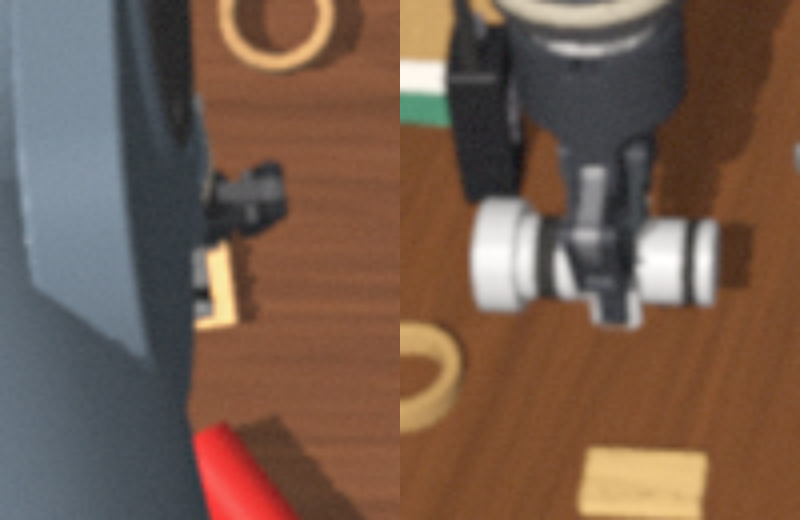

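The lens is held level with the bell at the left. Its step is at image (252.5,203.8) and its near end at (299.3,205.5). I'll compute its offset in the hand and the move to above the cradle.

Run:
```python
from h import *
for z in(.174,.178,.182):
    b=back("side",252.5,203.8,z);e=back("side",299.3,205.5,z);m=(b+e)/2;u=(b-e)/np.linalg.norm(b-e)
    print(z,np.linalg.norm(b-e),np.arctan2(u[1],u[0]),((m-[.5885,.0563,z])@u))
```

```text
0.174 0.09108048458766117 0.1612785119548792 -0.001244826830758576
0.178 0.09053928446288022 0.1612785119548802 -0.002031354498452513
0.182 0.08999808433809947 0.16127851195487963 -0.0028178821661462372
```

```bash
python3 -m pendant '[[[0.07,-0.14,0],0.05],[[0.15,-0.3,0],0.11],[[0.23,-0.46,0],0.17],[[0.3,-0.6,0],0.22],[[0.36,-0.71,0],0.27]]' 1
python3 - <<'E'
from h import *
delta([.5053,-.2005,.13],CY)
E
```

```text
time: 5.42
tool_pos: [0.5132, -0.1719, 0.1574]
tcp_rot: [-0.001, 0.345, 0.939, -0.0]
force: [0.3, 0.1, -3.0]
gripper_width: 0.0383
grip_force: 61.0
t 5.425 pos [ 0.5132 -0.1719  0.1574] xyaw 2.438 z [-0.002  0.    -1.   ] shift [-0.0416 -0.0896  0.0913] turn 0.046 j6 0.38
```

```bash
python3 -m pendant '[[[-0.02,-0.05,0],0.03],[[-0.041,-0.09,0.0],0.047],[[-0.041,-0.09,0.04],0.047],[[-0.041,-0.09,0.08],0.047],[[-0.041,-0.09,0.08],0.047]]' 1
python3 - <<'E'
from h import *
delta([.5053,-.2005,.06],CY)
cv2.imwrite("pics/c.png",np.hstack([cv2.resize(imaging.get_image(n)[y:y+130,x:x+100,::-1],None,fx=4,fy=4) for n,x,y in(("top",310,150),("side",290,100))]))
E
```

```text
time: 6.05
tool_pos: [0.5059, -0.198, 0.1329]
tcp_rot: [-0.001, 0.409, 0.912, -0.0]
force: [-0.2, 0.7, -2.5]
gripper_width: 0.0385
grip_force: 61.0
t 6.05 pos [ 0.5059 -0.198   0.1329] xyaw 2.298 z [-0.002  0.001 -1.   ] shift [-0.0053 -0.0068  0.2429] turn 0.0015 j6 0.47
```

View pics/c.png

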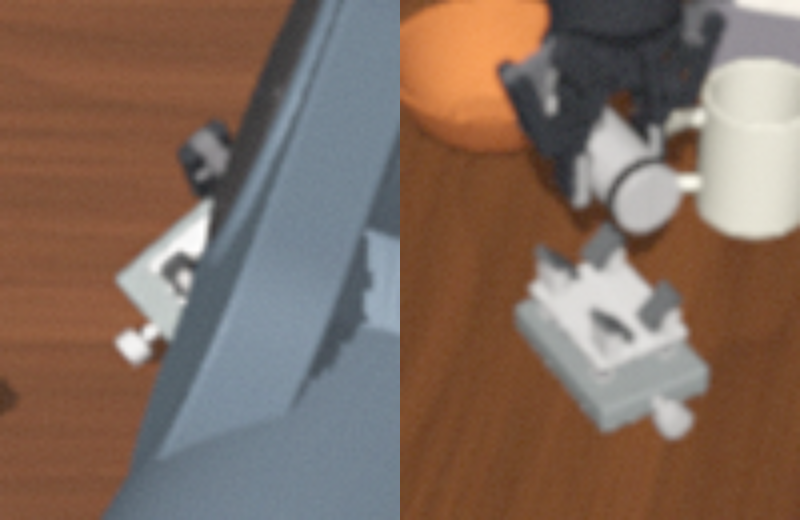

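The side view shows the lens above and aligned with the V, bell away from the thumbscrew, with the near face centre at about (351,149). I'll check that against the prediction.

Run:
```python
from h import *
u=np.array([np.cos(CY),np.sin(CY),0]);v=np.array([-u[1],u[0],0])
for z in(.150,.154,.158):
    w=back("side",351.3,149.3,z)-np.array([.5059,-.198,z]);print(z,w@u,w@v)
```

```text
0.15 -0.0357862944855332 -0.0038171831511463732
0.154 -0.03991260864030236 -0.0011466441207846846
0.158 -0.044038922795071433 0.0015238949095769342
```

```bash
python3 -m pendant '[[[-0.005,-0.007,0.03],0],[[-0.005,-0.007,0.1],0],[[-0.005,-0.007,0.17],0],[[-0.005,-0.007,0.22],0],[[-0.005,-0.007,0.235],0]]' 1
python3 -m pendant '[[[0,0,0],0],[[0,0,0],0]]' 1
python3 -m pendant '[[[0,0,0.005],0],[[0,0,0.01],0],[[0,0,0.01],0],[[0,0,0.01],0]]' 1
```

```text
time: 6.78
tool_pos: [0.5056, -0.2014, 0.063]
tcp_rot: [-0.001, 0.41, 0.912, -0.0]
force: [0.4, -0.2, -1.9]
gripper_width: 0.0383
grip_force: 61.0
time: 7.02
tool_pos: [0.5065, -0.2017, 0.0646]
tcp_rot: [0.001, 0.41, 0.912, 0.0]
force: [0.3, 0.3, -2.7]
gripper_width: 0.0384
grip_force: 61.0
time: 7.52
tool_pos: [0.506, -0.2015, 0.0609]
tcp_rot: [-0.0, 0.41, 0.912, -0.0]
force: [0.2, -0.8, -2.4]
gripper_width: 0.0388
grip_force: 61.0
```

```bash
for i in 1 2 3 4 5; do :; done
python3 -m pendant '[[[0,0,0.005],0],[[0,0,0.01],0],[[0,0,0.01],0],[[0,0,0.01],0]]' 1
python3 -m pendant '[[[0,0,0.005],0],[[0,0,0.01],0],[[0,0,0.01],0],[[0,0,0.01],0]]' 1
python3 -m pendant '[[[0,0,0.005],0],[[0,0,0.008],0],[[0,0,0.008],0],[[0,0,0.008],0]]' 1
```

```text
time: 8.02
tool_pos: [0.506, -0.2015, 0.0579]
tcp_rot: [-0.0, 0.41, 0.912, -0.0]
force: [-0.2, 0.3, -3.0]
gripper_width: 0.0387
grip_force: 61.0
time: 8.52
tool_pos: [0.5062, -0.2015, 0.055]
tcp_rot: [0.0, 0.41, 0.912, 0.0]
force: [1.3, 0.6, -1.8]
gripper_width: 0.0387
grip_force: 61.3
time: 9.02
tool_pos: [0.5063, -0.2015, 0.0527]
tcp_rot: [0.0, 0.41, 0.912, 0.0]
force: [1.5, 2.3, 3.8]
gripper_width: 0.0385
grip_force: 61.7
```

```bash
python3 -m pendant '[[[0,0.003,0.003],0],[[0,0.003,0.007],0],[[0,0.003,0.007],0],[[0,0.003,0.007],0]]' 1
python3 - <<'E'
from h import *
u=np.array([np.cos(CY),np.sin(CY),0]);v=np.array([-u[1],u[0],0])
s=readout.get_state();f=s["force"];print(f@u,f@v,f[2],s["moment"]@u,s["moment"]@v)
E
```

```text
time: 9.52
tool_pos: [0.507, -0.201, 0.0505]
tcp_rot: [0.0, 0.41, 0.912, 0.0]
force: [1.4, 2.0, 5.4]
gripper_width: 0.0388
grip_force: 61.8
-0.5633725295080755 2.38344423753465 5.357065954972331 0.37542928773907275 -0.026310778875332657
```

```bash
cat > f.py <<'E'
from h import *
u=np.array([np.cos(CY),np.sin(CY),0]);v=np.array([-u[1],u[0],0])
s=readout.get_state();f=s["force"];print("x,y,z",f@u,f@v,f[2],"M",s["moment"]@u,s["moment"]@v)
E
python3 -m pendant '[[[0,0.004,0.003],0],[[0,0.004,0.007],0],[[0,0.004,0.007],0],[[0,0.004,0.007],0]]' 1; python3 f.py
python3 -m pendant '[[[0,0,0.003],0],[[0,0,0.007],0],[[0,0,0.007],0],[[0,0,0.007],0]]' 1; python3 f.py
```

```text
time: 10.02
tool_pos: [0.5075, -0.2006, 0.0484]
tcp_rot: [0.0, 0.41, 0.912, -0.0]
force: [-1.4, -2.3, 8.3]
gripper_width: 0.0384
grip_force: 61.9
x,y,z 0.8380750964057736 -2.599713330591075 8.264485174178523 M -0.4721587348729903 -0.09444717365714071
time: 10.52
tool_pos: [0.5076, -0.2006, 0.0465]
tcp_rot: [0.0, 0.41, 0.912, -0.0]
force: [-1.9, -0.6, 9.8]
gripper_width: 0.0384
grip_force: 62.1
x,y,z -0.8618298093101056 -1.818954737048131 9.81490990270851 M -0.5458766241268643 0.046119800467160355
```

```bash
python3 -m pendant '[[[0,-0.0015,0.002],0],[[0,-0.0015,0.004],0],[[0,-0.0015,0.004],0],[[0,-0.0015,0.004],0],[[0,-0.0015,0.004],0]]' 1; python3 f.py
python3 -m pendant '[[[0,0,0],0],[[0,0,0],0],[[0,0,0],0],[[0,0,0],0]]' 1; python3 f.py
python3 - <<'E'
from h import *
cv2.imwrite("pics/d.png",cv2.resize(imaging.get_image("side")[120:220,290:390,::-1],None,fx=5,fy=5))
E
```

```text
time: 11.15
tool_pos: [0.5075, -0.2007, 0.0454]
tcp_rot: [0.0, 0.41, 0.912, -0.0]
force: [0.1, 0.8, 12.3]
gripper_width: 0.0384
grip_force: 62.1
x,y,z -0.562089596332687 0.6340814326983156 12.338952290453326 M 0.01526501160227826 0.16904499758524033
time: 11.65
tool_pos: [0.5075, -0.2007, 0.0454]
tcp_rot: [0.0, 0.41, 0.912, -0.0]
force: [-0.8, 1.4, 10.8]
gripper_width: 0.0386
grip_force: 62.1
x,y,z -1.557138644050264 0.3155386301349856 10.780800329217092 M -0.027845987240373207 0.225353601733653
```

View pics/d.png

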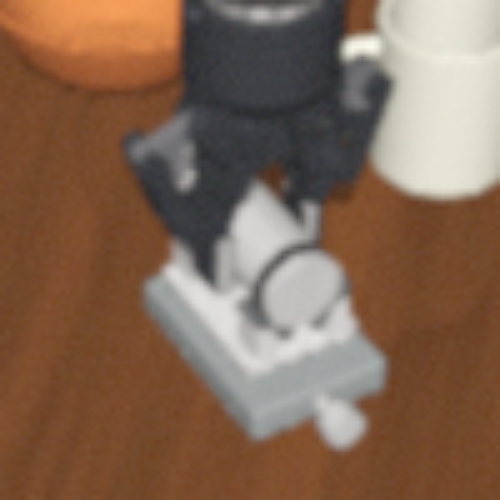

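The lens is seated in the V, with its rear face centre at about (350.4,177.6) and the bell away from the thumbscrew. One last check of its position along the V.

Run:
```python
from h import *
u=np.array([np.cos(CY),np.sin(CY),0]);v=np.array([-u[1],u[0],0])
w=back("side",350.4,177.6,.0665)-np.array([*CR,.0665]);print("end rel cradle",w@u,w@v)
t=readout.get_state()["tool_pos"]-np.array([*CR,0]);print("tcp rel cradle",t@u,t@v)
```

```text
end rel cradle -0.03829380121573961 -0.0008187908272985307
tcp rel cradle 0.0035834561299996777 0.001525879249525501
```

Run:
```python
from h import *
im=cv2.resize(imaging.get_image("side")[155:205,325:375,::-1],None,fx=11,fy=11,interpolation=cv2.INTER_CUBIC)
W=np.array([.50475,-.20017])  # saddle-based origin
Rz=R.from_euler("z",CY)
def dr(P,c,cl=True):
    p=((proj("side",Rz.apply(P)+[*W,0])-[325,155]+.5)*11).astype(int); cv2.polylines(im,[p],cl,c,1)
for off,c in((0,(0,255,0)),(.008,(0,0,255))):
    dr(np.c_[0*a-.046+off,.02*np.cos(a),.0665+.02*np.sin(a)],c)
for sgn in(1,-1): dr([[-.041,sgn*.0243,.0625],[-.023,sgn*.0243,.0625]],(255,255,0),False)
cv2.imwrite("pics/e.png",im)
```

```text
(no output)
```

View pics/e.png

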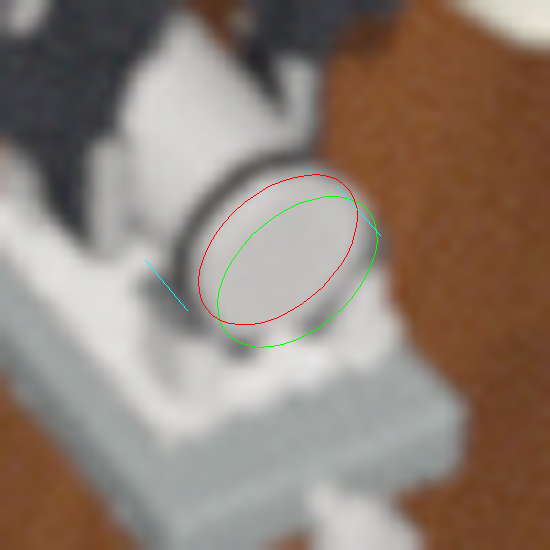

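The green outline (0 mm offset) matches the lower and right rim of the rear face, so the lens is centred along the V to within about 2 mm. I'm handing in.

```bash
python3 f.py; python3 -c "
from cell import order;print(order.hand_in())"
```

```text
x,y,z -1.5798288676556036 0.49192896364243444 11.837227267187854 M 0.0006519802305033467 0.21162235661927503
the job is handed in; nothing more can be done
None
```

I handed the job in with the lens held in the V, bell away from the thumbscrew, pressed at about 11 N (an estimated 7–8 mm of the 10 mm travel) with under 1 N of side force; no verdict came back.

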